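# Set a circuit board on the sloped soldering rest

### The arm

A 6-joint arm with a two-finger parallel gripper is mounted at the origin on the work surface. World frame = base frame: x ahead of the robot, y to its left, z up, the work surface at z = 0. Lengths are in mm, angles in rad, forces in N, time in s.
With the tool pointing down it reaches from about 425 to 1125 mm from the base axis. Payload 14.9 kg.
Tool frame: the origin (TCP) lies at the very end of the fingers, on their centre line; the grasp point (between the pads) lies r.grip_point_offset behind it (r.grip_point_offset is the distance from the TCP to the grasp point, in mm); z points along the fingers, y is the line along which they close (so a half turn about z gives the same grasp; the last joint's range is limited). The gripper opens to 91 mm and grips with 3 to 60 N. Pads are 32 mm wide; open, the fingers measure 118 mm over their backs; the gripper's body (76 mm by 178 mm) begins 60 mm behind the grasp point.
Start: joints at [1.156, 0.379, 1.734, -0, 1.028, -0.033], TCP at [260.822, 649.607, 177.832] pointing down, gripper open.
Joint ranges: [-2.77, 2.77], [-0.74, 2.19], [0, 2.66], [-1.06, 4.2], [0.31, 2.87], [-3.08, 3.08]. Speed limits (rad/s): [1.89, 1.89, 2.39, 3.14, 3.14, 3.14].

### API

Orientations are given as a unit quaternion [x, y, z, w].
In Python, from rig import telemetry, optics, r gives the robot as it stands.
- The arm moves only by the tool carry_out, never from a script. Its argument "rows" is text: rows parted by semicolons, each of 6 numbers parted by spaces: the shift along the tool's x, y, z normalised to -1 to 1, where 1 is 0.1 m, then the turn, a rotation vector about the tool's x, y, z normalised to -1 to 1, where 1 is 90 degrees. A call has 1 to 10 rows; each row is the pose to reach, as a shift and turn from the pose commanded when the call began, along the tool's axes at that moment; what a row does not reach only later rows make up. A row lasts 1/10 s, in which the tool goes at most 50 mm and 8.59 degrees, less where a joint would pass 70% of its speed; a pose out of reach is approached as far as the arm can. A call with a number of a shift or a turn outside -1 to 1 is refused whole. A call with a gripper value outside its range is refused whole. "gripper" is the gripper's target within -1 to 1 (fully open at 1, half-way at 0, shut at -1), set as the call begins (left out, the last holds). The fingers move at their own pace and stop on an object; "force" is the grip in N (left out, the last holds). Time passes only in rows, so rows that repeat a pose let the fingers close. It gives the time, the measured TCP pose, the force, the opening and the grip force at its end, in the units of the state.
- telemetry.state(): the state, without advancing time (a new reading comes with each control period).
- optics.grab_frame(name): name is "scene" or "top" or "wrist"; returns (picture, depth): 400x640x3 uint8, blue, green, red; 400x640 float32, mm along the optical axis (not along the pixel's ray), 0 where there is no reading.
- optics.calibration(name): a dict with "fx", "fy", "cx", "cy" (pixels), "rvec" (rotation vector, rad) and "tvec" (3), from world to camera coordinates, as OpenCV has them; the wrist camera has in their place "hand_eye" (4x4, takes a point from camera to tool coordinates, whose origin is the TCP and whose axes are the flange's). Camera axes: x right, y down, z forward; pixel columns grow to the right and rows downward; lengths in mm; the calibration is good to about 2 mm. A picture is of the moment at which its call begins: read the wrist's pose just before it. calibration takes no time and is no camera call.
- r.finish_job(): hands the job in; it is judged then, once.
The state is a dict: "time_s": time; "q": joint angles; "joint_velocities": joint speeds; "joint_efforts": joint torques, N m; "eef_pos": TCP position; "ee_rot": TCP orientation; "ft_force": force on the tool from outside, world axes, zero at the start; "wrist_torque": the same for the moment, N m; "width": finger opening in mm; "gripper_force": force on a finger pad.
Only numpy, scipy, OpenCV 4.12 (cv2) and the standard library are available. Lean on these libraries where they do the work, as an engineer would, in place of code of your own. Each camera call takes 0.05 s, during which the arm holds its last target. There are 200 camera calls.

### The job

Put the circuit board with the finned heatsink onto the sloped soldering rest: lying flat on the plate, feet down, with one of its long edges resting against the ledge at the bottom of the slope and the whole board on the plate. Set it down gently, do not drop it, and leave the other circuit board and the solder spool where they are.

Things in the scene. Friction and masses are not known exactly. Their poses are not given: they have to be found in the camera images.
- board: Board to place: green, 80 (x) by 120 (y) mm, 3 thick, on four 6 mm feet. In its middle a finned aluminium heatsink, a rigid block 26 (x) by 60 (y), top 44 mm above the origin: grip across the 26. Board face 9 mm above the origin, bare beside the heatsink in x; white connector (18 mm high) at the +y end. About 0.2 kg. Origin: centre, under the feet; z up. Starts feet down on the table.
- slope: Fixed plate of the soldering rest: slippery aluminium, 25 deg slope, 200 mm wide (y, level), 150 up the slope (x). At its low end, nearer the robot, a dark ledge stands 12 mm out of the plate, full width, 8 thick. Origin: on the plate's face at the ledge's inner foot, mid-width, 28 mm above the table; x up the slope, z out of the plate; plate spans x 0 to 150, y -100 to 100.
- coil_board: Not to be moved: a second green board of the same size, feet and connector, but with a flat-lying copper coil (49 mm across, top 24 mm above the origin) and two black capacitors (16 mm across, top 33 mm above the origin) instead of a heatsink. Origin and axes as for the other board.
- spool: Not to be moved: a metal spool of solder standing on its end on the table, 54 mm across and 45 mm high. Origin: centre of its underside.

How it is judged (in metres and radians):
At the end, for the whole second after the job is handed in: The heatsink board is at rest on the slope, let go: feet on the plate (6 mm, 7 deg), centre 34 to 52 mm up from the ledge (40 when seated) and within 42 mm of the middle sideways, long edge along the ledge within 11 deg, either way round (x of board in the frame of slope between 0.034 and 0.052 m and y of board in the frame of slope between -0.042 and 0.042 m and z of board in the frame of slope between -0.006 and 0.006 m and angle between the z axis of board and the z axis of slope, either way round below 0.12 rad and angle between the y axis of board and the y axis of slope, either way round below 0.2 rad and linear speed of board below 0.01 m/s); the robot touches nothing.
It fails at once if the other circuit board is moved by more than 25 mm (distance of coil_board from where it was at the start of the episode above 0.025 m).
It fails at once if the solder spool is moved by more than 25 mm (distance of spool from where it was at the start of the episode above 0.025 m).
It fails at once if the board is driven hard into the rest (over 60 N) (contact force between board and slope above 60 N).
It fails at once if the board is dropped (moves faster than 0.45 m/s while not held, as after a drop of some 20 mm) (linear speed of board above 0.45 m/s and contact force between the fingers and board below 0.1 N).
It also fails if it takes over 35 s, if anything falls off the work surface, if the arm or the gripper's body presses on something with over 40 N, if the wrist force passes 120 N, or if a joint passes its speed limit or range.

## Working session

There is one attempt and no reset: what is moved stays moved. The work goes in short steps, Python scripts to look and compute and a tool call to move; the robot and the scene stay as the last step left them, time stands still between calls to the robot, and variables do not carry over. Pictures are saved under pics/ and viewed, at most 10 in all, crops included, and the job is handed in when it is done.

Besides the shell and the picture viewer there is one more tool, called after ">>>" in YAML: its name, and indented under it one key for each argument. carry_out: Moves the arm, as the interface text tells. Its arguments: {"type":"object","properties":{"rows":{"type":"string"},"gripper":{"type":"number"},"force":{"type":"number"}},"required":["rows"]}

```bash
ls; mkdir -p pics; python3 - <<'E'
from rig import telemetry, optics, r
import cv2,numpy as np
s=telemetry.state();print(s, r.grip_point_offset)
for n in("scene","top"):
    p,d=optics.grab_frame(n);cv2.imwrite(f"pics/{n}0.png",p);np.save(f"pics/{n}0.npy",d);print(n,optics.calibration(n))
E
```

```text
pics
{'time_s': 0.0, 'q': array([ 1.15572026e+00,  3.79397067e-01,  1.73479348e+00, -9.50163922e-06,
        1.02846605e+00, -3.32936968e-02]), 'joint_velocities': array([ 0.00111173, -0.00091256, -0.00107049, -0.00097013, -0.00087121,
        0.0008974 ]), 'joint_efforts': array([-2.98742816e-04, -7.63719463e+01, -4.34373021e+01,  6.50558830e-02,
        4.23418509e-02, -6.32251704e-05]), 'eef_pos': array([260.63096874, 649.20269538, 177.19001407]), 'ee_rot': array([ 1.89731530e-01,  9.81835864e-01, -5.19562390e-04, -1.14297209e-04]), 'ft_force': array([ 0.11669745,  0.44468021, -0.58561207]), 'wrist_torque': array([-0.00969889, -0.01298255, -0.01403885]), 'gripper_force': 0.0, 'width': 91.40070405006314} 18.8
scene {'fx': 501.41826802881974, 'fy': 501.41826802881974, 'cx': 303.16274752248864, 'cy': 199.24341612842116, 'rvec': array([ 1.82739277,  1.65819559, -0.69566104]), 'tvec': array([  -9.90850775, -364.01291376, 1483.16332458])}
top {'fx': 483.4417508649967, 'fy': 483.4417508649967, 'cx': 323.13792152842524, 'cy': 204.59307532469404, 'rvec': array([ 2.16103429, -2.1622376 ,  0.07147806]), 'tvec': array([ -13.6838314 ,  600.88324515, 1080.68498236])}
```

View pics/top0.png

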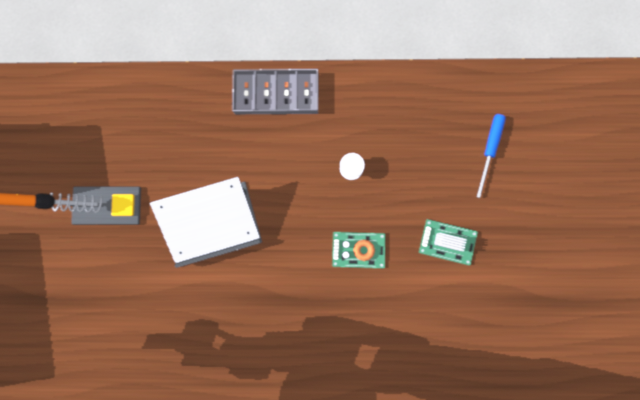

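View pics/scene0.png

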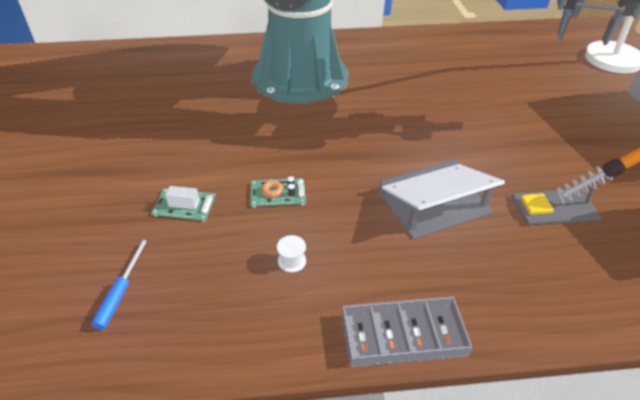

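The top view shows the coil board at (359,250), the heatsink board at (448,242) with its connector to the left (+y), the spool at (352,166) and the plate at (207,220). The dark ledge runs along the plate's lower edge, from (177,265) to (259,242).

```bash
cat > h.py <<'E'
import cv2,numpy as np
from scipy.spatial.transform import Rotation as R
from rig import telemetry, optics, r
def cam(n):
    c=optics.calibration(n);K=np.array([[c["fx"],0,c["cx"]],[0,c["fy"],c["cy"]],[0,0,1]])
    M=cv2.Rodrigues(np.array(c["rvec"]))[0];return K,M,np.array(c["tvec"])
def plane(n,uv,z):
    K,M,t=cam(n);uv=np.atleast_2d(uv);d=np.c_[uv,np.ones(len(uv))]@np.linalg.inv(K).T@M;o=-M.T@t
    return o+d*((z-o[2])/d[:,2])[:,None]
def depth(n,uv,D):
    K,M,t=cam(n);uv=np.atleast_2d(uv).astype(float);d=D[uv[:,1].astype(int),uv[:,0].astype(int)]
    return ((np.c_[uv,np.ones(len(uv))]@np.linalg.inv(K).T)*d[:,None]-t)@M
E
python3 - <<'E'
from h import *
p=cv2.imread("pics/top0.png");D=np.load("pics/top0.npy")
h=cv2.cvtColor(p,cv2.COLOR_BGR2HSV)
def rect(mask,x0,x1,y0,y1):
    m=np.zeros_like(mask);m[y0:y1,x0:x1]=mask[y0:y1,x0:x1]
    c=max(cv2.findContours(m,0,1)[0],key=cv2.contourArea);return c,m
g=cv2.inRange(h,(50,60,40),(95,255,255))
for nm,a in(("sink",(410,490,210,275)),("coil",(322,395,225,275))):
    c,_=rect(g,*a);W=plane("top",c[:,0,:],9)[:,:2].astype(np.float32)
    print(nm,cv2.minAreaRect(W),cv2.boxPoints(cv2.minAreaRect(W)).tolist())
w=cv2.inRange(h,(0,0,165),(180,50,255))
c,m=rect(w,435,475,225,260)
# heatsink points from depth
v,u=np.mgrid[210:275,410:490];P=depth("top",np.c_[u.ravel(),v.ravel()],D);s=P[(P[:,2]>37)&(P[:,2]<55)]
print("fins",len(s),np.median(s[:,2]),s.mean(0),cv2.minAreaRect(s[:,:2].astype(np.float32)))
c,m=rect(w,140,270,170,275);
q=cv2.boxPoints(cv2.minAreaRect(c));print("plate px",q.tolist())
vv,uu=np.nonzero(cv2.erode(m,np.ones((7,7))));P=depth("top",np.c_[uu,vv],D)
A=np.c_[P[:,:2],np.ones(len(P))];k=np.linalg.lstsq(A,P[:,2],rcond=None)[0]
n=np.r_[-k[:2],1];n/=np.linalg.norm(n);print("plane",k,"tilt",np.degrees(np.arccos(n[2])),"res",np.std(A@k-P[:,2]),"dir",np.degrees(np.arctan2(k[1],k[0])))
K,M,t=cam("top");o=-M.T@t;ap=cv2.approxPolyDP(cv2.convexHull(c),4,True)[:,0].astype(float)
d=np.c_[ap,np.ones(len(ap))]@np.linalg.inv(K).T@M
s=(k@np.r_[o[:2],1]-o[2])/(d[:,2]-d[:,:2]@k[:2]);C=o+d*s[:,None];print(np.c_[ap,C].round(1))
print(np.linalg.norm(C-np.roll(C,1,0),axis=1))
v,u=np.mgrid[150:185,335:375];P=depth("top",np.c_[u.ravel(),v.ravel()],D);s=P[(P[:,2]>38)];print("spool",np.median(s[:,2]),s.mean(0),len(s))
E
```

```text
sink ((516.3862915039062, -300.7031555175781), (119.30590057373047, 79.03826904296875), 76.16909790039062) [[463.7525329589844, -349.1791687011719], [540.4991455078125, -368.0738220214844], [569.02001953125, -252.22714233398438], [492.2734375, -233.33248901367188]]
coil ((498.5509033203125, -95.06965637207031), (118.78832244873047, 78.60423278808594), 88.46312713623047) [[457.66998291015625, -153.38836669921875], [536.2459106445312, -155.49655151367188], [539.4318237304688, -36.750946044921875], [460.85589599609375, -34.64276123046875]]
fins 181 43.22466688603874 [ 516.91077844 -301.07535286   43.13522225] ((516.548828125, -301.5865478515625), (61.455345153808594, 26.510026931762695), 76.24158477783203)
plate px [[149.0736083984375, 201.86460876464844], [240.79428100585938, 174.7653045654297], [259.48834228515625, 238.0375213623047], [167.76766967773438, 265.1368408203125]]
plane [ 8.62858625e-02 -3.88649807e-01  1.12113789e+02] tilt 21.708142104831534 res 69.74836914981752 dir -77.48253855724131
[[238.  177.  653.9 167.7 103.4]
 [259.  237.  524.6 119.3 111. ]
 [175.  262.  469.7 325.   26.3]
 [150.  202.  609.2 393.1  11.9]]
[247.37024495 138.26799897 229.12510107 155.88801712]
spool 44.802011049286314 [687.63912835 -79.44267665  61.91808729] 443
```

```bash
python3 - <<'E'
from h import *
p=cv2.imread("pics/top0.png");D=np.load("pics/top0.npy")
h=cv2.cvtColor(p,cv2.COLOR_BGR2HSV);w=cv2.inRange(h,(0,0,165),(180,50,255))
m=np.zeros_like(w);m[170:275,140:270]=w[170:275,140:270]
c=max(cv2.findContours(m,0,1)[0],key=cv2.contourArea)
vv,uu=np.nonzero(cv2.erode(m,np.ones((7,7))));P=depth("top",np.c_[uu,vv],D);print("n",len(P),np.percentile(P[:,2],[0,5,25,50,75,95,100]).round(0))
P=P[(P[:,2]>15)&(P[:,2]<105)]
for i in range(6):
    A=np.c_[P[:,:2],np.ones(len(P))];k=np.linalg.lstsq(A,P[:,2],rcond=None)[0];e=abs(A@k-P[:,2]);P=P[e<max(3,2*np.median(e))]
print(k,len(P),"tilt",np.degrees(np.arctan(np.hypot(*k[:2]))),"yaw",np.degrees(np.arctan2(k[1],k[0])),np.std(A@k-P[:0].sum() if 0 else e))
K,M,t=cam("top");o=-M.T@t;ap=cv2.approxPolyDP(cv2.convexHull(c),4,True)[:,0].astype(float)
d=np.c_[ap,np.ones(len(ap))]@np.linalg.inv(K).T@M
s=(k@np.r_[o[:2],1]-o[2])/(d[:,2]-d[:,:2]@k[:2]);C=o+d*s[:,None];print(np.c_[ap,C].round(1))
print(np.linalg.norm(C-np.roll(C,1,0),axis=1))
big=cv2.resize(p[165:280,135:275],None,fx=5,fy=5,interpolation=cv2.INTER_CUBIC);cv2.imwrite("pics/plate.png",big)
E
```

```text
n 4715 [  26.   34.   46.   61.   75.   86. 1131.]
[ 4.46415958e-01  1.32269129e-01 -2.24316465e+02] 3952 tilt 24.966634808660228 yaw 16.504094055409492 0.8146248907406698
[[238.  177.  655.8 170.2  91. ]
 [259.  237.  526.7 132.5  28.3]
 [175.  262.  469.7 324.4  28.3]
 [150.  202.  601.3 361.9  92. ]]
[199.29327287 148.36190093 200.16502375 150.88842369]
```

View pics/plate.png

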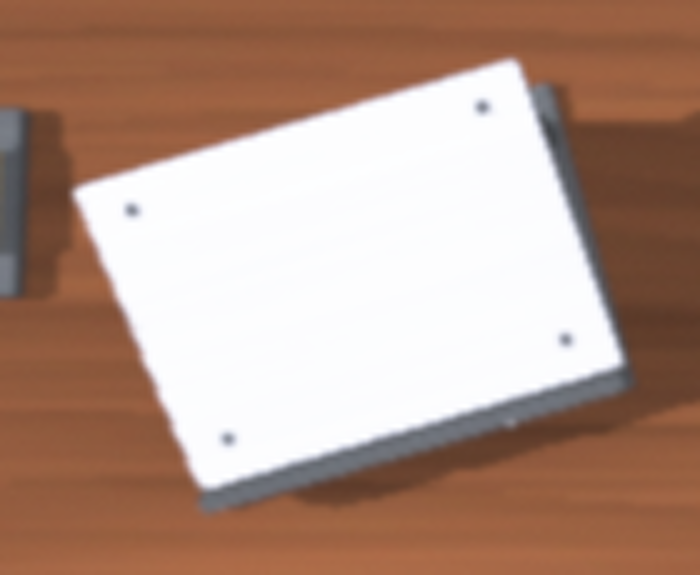

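Robust plane fit: tilt 25.0°, corners 199×150 mm, low edge at z = 28, so it matches the given sizes. The plate's yaw is 16.5° and its origin is about (498, 228.5, 28). The heatsink board is at (516.6, -301.2) with a yaw of -13.8°. Next I plan the approach.

```bash
cat >> h.py <<'E'
def down(yaw,tilt=0):  # tool y at yaw (deg), tool z down; tilt raises the tool-y direction by tilt
    Rz=R.from_euler("z",yaw,degrees=True);b=Rz*R.from_euler("y",-tilt,degrees=True)
    B=b.as_matrix();return R.from_matrix(np.c_[B[:,1],B[:,0],-B[:,2]])
def plan(p,Ro,wps):
    for q,Rq in wps:
        sh=Ro.inv().apply(np.array(q)-p)/100;tr=(Ro.inv()*Rq).as_rotvec()/(np.pi/2)
        print(sh.round(3),tr.round(4),"mm",np.linalg.norm(q-p).round(),"deg",(90*np.linalg.norm(tr)).round(1));p,Ro=np.array(q,float),Rq
E
python3 - <<'E'
from h import *
s=telemetry.state();p=s["eef_pos"];Ro=R.from_quat(s["ee_rot"])
m=np.array([480,150,230.]);g=np.array([516.6,-301.2,150.])
w=[(p+(m-p)*i/5,down(68.1-44*i/5)) for i in range(1,6)]+[(m+(g-m)*i/4,down(24.1-37.9*i/4)) for i in range(1,5)]
plan(p,Ro,w)
E
```

```text
[-0.779 -0.763 -0.105] [-0.0006  0.      0.098 ] mm 110.0 deg 8.8
[-0.887 -0.635 -0.106] [0.     0.     0.0978] mm 110.0 deg 8.8
[-0.974 -0.491 -0.106] [0.     0.     0.0978] mm 110.0 deg 8.8
[-1.037 -0.337 -0.106] [0.     0.     0.0978] mm 110.0 deg 8.8
[-1.077 -0.174 -0.106] [0.     0.     0.0978] mm 110.0 deg 8.8
[-1.067 -0.377  0.2  ] [0.     0.     0.1053] mm 115.0 deg 9.5
[-1.115 -0.196  0.2  ] [0.     0.     0.1053] mm 115.0 deg 9.5
[-1.132 -0.01   0.2  ] [0.     0.     0.1053] mm 115.0 deg 9.5
[-1.118  0.176  0.2  ] [0.     0.     0.1053] mm 115.0 deg 9.5
```

>>> carry_out:
  rows: "-0.39 -0.38 -0.05 0 0 0.05; -0.78 -0.76 -0.1 0 0 0.1; -0.78 -0.76 -0.1 0 0 0.1"
  gripper: 1

```text
time_s: 0.4
eef_pos: [305.9, 546.4, 187.7]
ee_rot: [0.268, 0.963, -0.001, 0.0]
ft_force: [0.6, 1.1, 0.6]
width: 91.5
gripper_force: 0.0
```

>>> carry_out:
  rows: "-0.45 -0.32 -0.05 0 0 0.05; -0.9 -0.64 -0.1 0 0 0.1; -0.9 -0.64 -0.1 0 0 0.1"

```text
time_s: 0.7
eef_pos: [350.2, 445.8, 197.9]
ee_rot: [0.343, 0.939, -0.0, 0.0]
ft_force: [-0.1, -0.1, -0.8]
width: 91.0
gripper_force: 0.0
```

>>> carry_out:
  rows: "-0.5 -0.25 -0.05 0 0 0.05; -1 -0.5 -0.1 0 0 0.1; -1 -0.5 -0.1 0 0 0.1"

```text
time_s: 1.0
eef_pos: [395.0, 344.0, 208.1]
ee_rot: [0.415, 0.91, -0.0, 0.0]
ft_force: [0.0, 0.7, -0.1]
width: 90.9
gripper_force: 0.0
```

>>> carry_out:
  rows: "-0.5 -0.17 -0.05 0 0 0.05; -1 -0.34 -0.1 0 0 0.1; -1 -0.34 -0.1 0 0 0.1"

```text
time_s: 1.3
eef_pos: [435.6, 246.3, 218.3]
ee_rot: [0.486, 0.874, 0.0, 0.0]
ft_force: [-0.7, -0.2, -0.9]
width: 91.4
gripper_force: 0.0
```

>>> carry_out:
  rows: "-0.5 -0.1 -0.05 0 0 0.05; -1 -0.2 -0.1 0 0 0.1; -1 -0.2 -0.1 0 0 0.1"

```text
time_s: 1.6
eef_pos: [472.1, 150.9, 228.4]
ee_rot: [0.553, 0.833, 0.0, 0.0]
ft_force: [0.1, 0.2, -0.1]
width: 91.2
gripper_force: 0.0
```

>>> carry_out:
  rows: "-0.5 -0.18 0.1 0 0 0.05; -1 -0.36 0.2 0 0 0.1; -1 -0.36 0.2 0 0 0.1"

```text
time_s: 1.9
eef_pos: [476.2, 45.2, 206.8]
ee_rot: [0.616, 0.788, -0.001, -0.0]
ft_force: [-0.4, 0.6, 0.3]
width: 91.2
gripper_force: 0.0
```

>>> carry_out:
  rows: "-0.5 -0.1 0.1 0 0 0.05; -1 -0.2 0.2 0 0 0.1; -1 -0.2 0.2 0 0 0.1"

```text
time_s: 2.2
eef_pos: [481.7, -56.8, 186.9]
ee_rot: [0.676, 0.737, -0.0, -0.0]
ft_force: [-0.2, 0.5, -0.0]
width: 91.2
gripper_force: 0.0
```

>>> carry_out:
  rows: "-0.5 0 0.1 0 0 0.05; -1 0 0.2 0 0 0.1; -1 0 0.2 0 0 0.1"

```text
time_s: 2.5
eef_pos: [491.3, -156.3, 167.0]
ee_rot: [0.731, 0.682, -0.0, -0.0]
ft_force: [0.2, 0.8, 0.1]
width: 91.5
gripper_force: 0.0
```

```bash
python3 - <<'E'
from h import *
s=telemetry.state();p=s["eef_pos"];Ro=R.from_quat(s["ee_rot"]);print(s["time_s"],p,s["q"].round(2),s["ft_force"].round(1))
y=Ro.as_matrix()[:,1];print(np.degrees(np.arctan2(y[1],y[0])))
plan(p,Ro,[(np.array([516.6,-301.2,150.]),down(-13.8)),(np.array([516.6,-301.2,60.]),down(-13.8)),(np.array([516.6,-301.2,15.]),down(-13.8))])
E
```

```text
2.5 [ 491.3159286  -156.31724804  166.98978171] [-0.35  0.1   2.11 -0.    0.93 -0.28] [0.2 0.8 0.1]
-4.0182893041479595
[-1.428  0.354  0.17 ] [-0.0003  0.      0.1087] mm 148.0 deg 9.8
[0.  0.  0.9] [0. 0. 0.] mm 90.0 deg 0.0
[0.   0.   0.45] [0. 0. 0.] mm 45.0 deg 0.0
```

>>> carry_out:
  rows: "-0.35 0.09 0.05 0 0 0.04; -0.7 0.18 0.1 0 0 0.08; -1 0.25 0.12 0 0 0.1087; -1 0.25 0.12 0 0 0.1087"

```text
time_s: 2.9
eef_pos: [510.3, -256.5, 155.7]
ee_rot: [0.786, 0.618, 0.0, 0.0]
ft_force: [-0.3, 0.1, -0.7]
width: 91.5
gripper_force: 0.0
```

>>> carry_out:
  rows: "-0.37 0.17 0.05 0 0 0; -0.37 0.17 0.05 0 0 0; -0.37 0.17 0.05 0 0 0; -0.37 0.17 0.05 0 0 0"

```text
time_s: 3.3
eef_pos: [516.7, -293.8, 150.8]
ee_rot: [0.785, 0.619, 0.0, -0.0]
ft_force: [-0.7, -0.3, 0.5]
width: 90.9
gripper_force: 0.0
```

```bash
python3 - <<'E'
from h import *
s=telemetry.state();p=s["eef_pos"];Ro=R.from_quat(s["ee_rot"])
I,D=optics.grab_frame("wrist");cv2.imwrite("pics/w1.png",I);c=optics.calibration("wrist");H=np.array(c["hand_eye"])
v,u=np.nonzero(D>0);d=D[v,u];X=np.c_[(u-c["cx"])/c["fx"]*d,(v-c["cy"])/c["fy"]*d,d]
W=Ro.apply(X@H[:3,:3].T+H[:3,3])+p
near=np.linalg.norm(W[:,:2]-[516,-301],axis=1)<60
f=W[near&(abs(W[:,2]-44)<5)];print("fins",len(f),np.median(f[:,2]),cv2.minAreaRect(f[:,:2].astype(np.float32)))
hs=cv2.cvtColor(I,cv2.COLOR_BGR2HSV)[v,u];gm=(hs[:,0]>50)&(hs[:,0]<95)&(hs[:,1]>60)&(abs(W[:,2]-9)<6)&(np.linalg.norm(W[:,:2]-[516,-301],axis=1)<90)
g=W[gm];print("green",len(g),np.median(g[:,2]),cv2.minAreaRect(g[:,:2].astype(np.float32)))
y=Ro.as_matrix()[:,1];print(s["time_s"],p,np.degrees(np.arctan2(y[1],y[0])))
plan(p,Ro,[(np.array([516.6,-301.2,15.]),down(-13.8))])
E
```

```text
fins 607 43.10234544667868 ((513.6519165039062, -299.92431640625), (59.92195510864258, 25.09893798828125), 76.60950469970703)
green 3680 8.129565297333428 ((513.2150268554688, -300.11492919921875), (119.81355285644531, 79.72557067871094), 76.24412536621094)
3.3 [ 516.74515788 -293.82148145  150.80670995] -13.52983512672945
[-0.073  0.016  1.358] [-0.0003 -0.0002  0.003 ] mm 136.0 deg 0.3
```

View pics/w1.png

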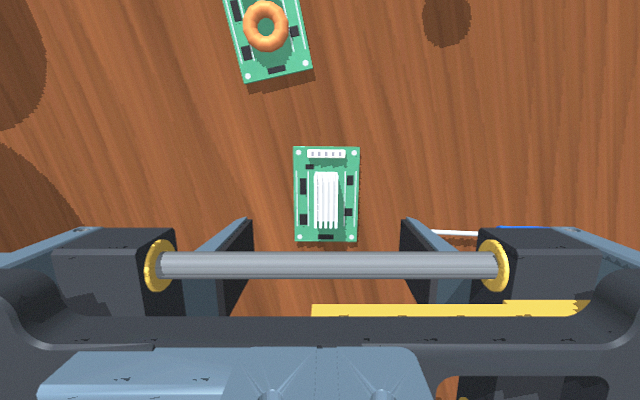

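The wrist view shows the heatsink board upright at (326,195), centred between the fingers at about x = 250 and 400. The wrist and top measurements agree to about 3 mm, so I'll go down to TCP z of about 15.

>>> carry_out:
  rows: "-0.07 0 0.3 0 0 0; -0.07 0 0.6 0 0 0; -0.07 0 0.9 0 0 0; -0.07 0 0.9 0 0 0"

```text
time_s: 3.75
eef_pos: [512.8, -300.1, 57.8]
ee_rot: [0.786, 0.618, -0.001, -0.003]
ft_force: [-0.3, 0.7, 1.1]
width: 91.0
gripper_force: 0.0
```

>>> carry_out:
  rows: "0 0 0.15 0 0 0; 0 0 0.3 0 0 0; 0 0 0.4 0 0 0; 0 0 0.45 0 0 0; 0 0 0.45 0 0 0; 0 0 0.45 0 0 0"

```text
time_s: 4.35
eef_pos: [515.0, -302.5, 16.1]
ee_rot: [0.786, 0.618, 0.0, 0.0]
ft_force: [-0.8, -0.8, 0.4]
width: 91.4
gripper_force: 0.0
```

>>> carry_out:
  rows: "0 0 0 0 0 0; 0 0 0 0 0 0; 0 0 0 0 0 0; 0 0 0 0 0 0; 0 0 0 0 0 0; 0 0 0 0 0 0; 0 0 0 0 0 0; 0 0 0 0 0 0; 0 0 0 0 0 0; 0 0 0 0 0 0"
  gripper: -1
  force: 25

```text
time_s: 5.35
eef_pos: [514.8, -302.4, 15.8]
ee_rot: [0.786, 0.618, -0.0, -0.0]
ft_force: [0.8, -0.2, 1.1]
width: 13.8
gripper_force: 0.0
```

```bash
python3 - <<'E'
from h import *
a,_=optics.grab_frame("wrist");b,_=optics.grab_frame("scene")
s=telemetry.state();print(s["width"],s["gripper_force"],s["eef_pos"],s["q"])
cv2.imwrite("pics/c2.png",np.vstack([cv2.resize(a,(480,300)),cv2.resize(b[130:280,80:320],(480,300),interpolation=2)]))
E
```

```text
6.426778836359356 0.0 [ 514.78715932 -302.38398038   15.83257867] [-5.70135627e-01  4.57558690e-01  1.99244278e+00 -4.15047654e-06
  6.91611054e-01 -3.31729761e-01]
```

View pics/c2.png

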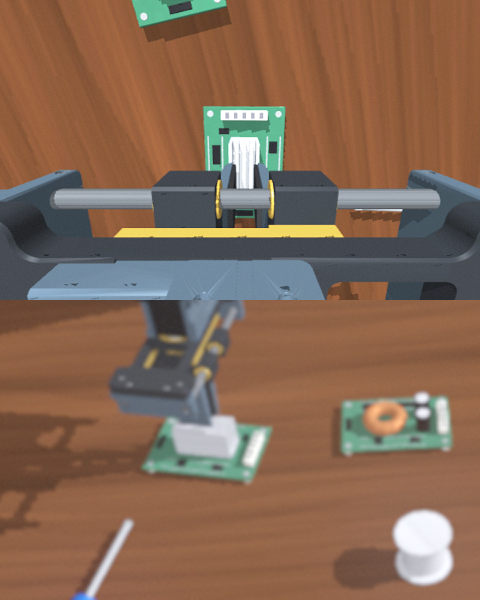

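```bash
python3 - <<'E'
from h import *
s=telemetry.state();p=s["eef_pos"];Ro=R.from_quat(s["ee_rot"])
a,D=optics.grab_frame("wrist");b,E=optics.grab_frame("scene");t,T=optics.grab_frame("top")
np.savez("pics/s2.npz",a=a,D=D,b=b,E=E,t=t,T=T)
c=optics.calibration("wrist");H=np.array(c["hand_eye"]);print(H.round(3))
v,u=np.nonzero(D>0);d=D[v,u];X=np.c_[(u-c["cx"])/c["fx"]*d,(v-c["cy"])/c["fy"]*d,d]@H[:3,:3].T+H[:3,3];W=Ro.apply(X)+p
hs=cv2.cvtColor(a,cv2.COLOR_BGR2HSV)[v,u]
near=np.linalg.norm(W[:,:2]-[515,-301],axis=1)<90
g=W[near&(hs[:,0]>50)&(hs[:,0]<95)&(hs[:,1]>80)&(abs(W[:,2]-9)<6)];print("green wrist",len(g),cv2.minAreaRect(g[:,:2].astype(np.float32)))
f=near&(hs[:,1]<40)&(hs[:,2]>170)&(W[:,2]>30);print("fins tool",X[f].min(0),X[f].max(0),np.median(W[f],0))
for n,i,dd in(("scene",b,E),("top",t,T)):
    v,u=np.nonzero(dd>0);P=depth(n,np.c_[u,v],dd);hh=cv2.cvtColor(i,cv2.COLOR_BGR2HSV)[v,u];k=np.linalg.norm(P[:,:2]-[515,-301],axis=1)<90
    g=P[k&(hh[:,0]>50)&(hh[:,0]<95)&(hh[:,1]>60)&(abs(P[:,2]-9)<6)]
    print(n,len(g),cv2.minAreaRect(g[:,:2].astype(np.float32)),g[:,2].mean())
    q=Ro.inv().apply(P-p);z=k&(P[:,2]>48);print(" above48",z.sum(),q[z&(q[:,2]>-40)].min(0) if z.any() else "",q[z&(q[:,2]>-40)].max(0) if z.any() else "")
cv2.imwrite("pics/a2.png",cv2.resize(a[120:320,200:440],(720,600)))
cv2.imwrite("pics/b2.png",cv2.resize(b[120:250,120:250],(600,600)))
E
```

```text
[[ 1.00000e-03 -9.71000e-01 -2.38000e-01  6.67320e+01]
 [ 1.00000e+00  1.00000e-03  0.00000e+00 -1.33800e+00]
 [ 0.00000e+00 -2.38000e-01  9.71000e-01 -2.06141e+02]
 [ 0.00000e+00  0.00000e+00  0.00000e+00  1.00000e+00]]
green wrist 5205 ((513.131103515625, -300.439697265625), (119.58778381347656, 79.51301574707031), 76.03533935546875)
fins tool [  -8.11082911  -73.53251699 -134.00463562] [ 38.23436826  72.63364506 -14.22276717] [ 520.8637703  -277.36283612  145.95461183]
scene 489 ((515.8109741210938, -302.2878723144531), (118.65886688232422, 78.37310791015625), 76.96585083007812) 9.89815315578295
 above48 12227 [-18.73212435  -4.8548987  -39.94522523] [ 17.46157873  12.97996007 -32.19220069]
top 439 ((524.436767578125, -268.94207763671875), (53.36231994628906, 78.48799896240234), 76.00450897216797) 8.574962306447931
 above48 6760 [ 19.24857022   7.06778418 -32.40581955] [ 19.24857022   7.06778418 -32.40581955]
```

View pics/a2.png

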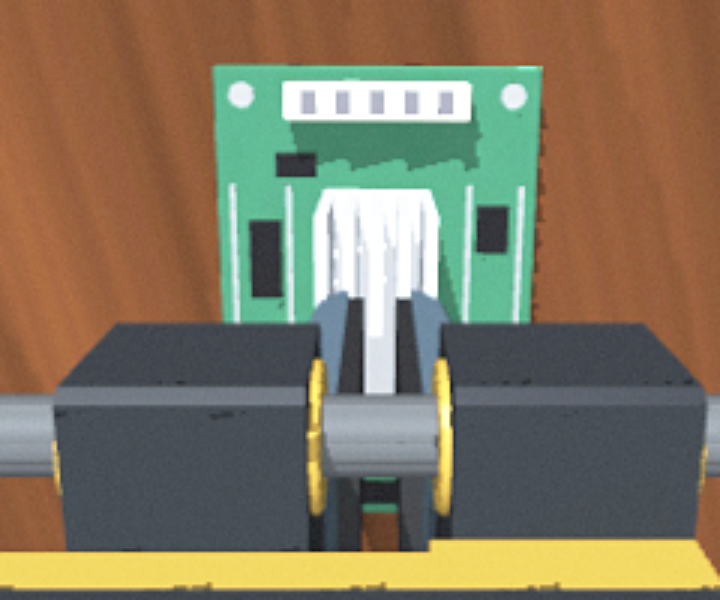

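View pics/b2.png

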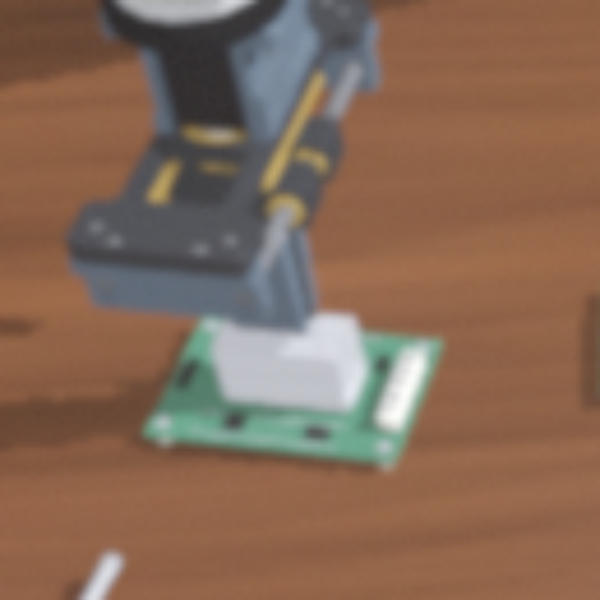

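```bash
python3 - <<'E'
from h import *
z=np.load("pics/s2.npz");s=telemetry.state();p=s["eef_pos"];Ro=R.from_quat(s["ee_rot"])
c=optics.calibration("wrist");H=np.array(c["hand_eye"]);D=z["D"]
for u,v in[(311,221),(310,225),(312,235),(343,221),(344,225),(342,235),(327,225),(327,245),(327,200)]:
    d=D[v,u];X=H[:3,:3]@np.array([(u-c["cx"])/c["fx"]*d,(v-c["cy"])/c["fy"]*d,d])+H[:3,3];print(u,v,X.round(1),(Ro.apply(X)+p).round(1))
print("scene")
for v in range(180,196,2):
    for u in(176,180,184): print((u,v),Ro.inv().apply(depth("scene",[[u,v]],z["E"])-p).round(1),end=" ")
    print()
print(s["width"])
E
```

```text
311 221 [ 17.8 -10.1 -46.2] [ 509.2 -282.7   62. ]
310 225 [ 17.5 -10.3 -52.7] [ 508.9 -282.9   68.6]
312 235 [ 17.6  -8.4 -69.3] [ 510.8 -283.3   85.2]
343 221 [ 17.5   8.5 -45. ] [ 527.2 -287.4   60.9]
344 225 [ 17.4   8.6 -52.4] [ 527.3 -287.5   68.3]
342 235 [ 17.7   6.6 -69.5] [ 525.4 -286.8   85.3]
327 225 [  9.3  -0.8 -27.1] [ 516.3 -293.2   42.9]
327 245 [ -4.4  -0.7 -27.5] [ 513.1 -306.4   43.4]
327 200 [ 25.9  -0.8 -26.7] [ 520.2 -277.1   42.6]
scene
(176, 180) [[  38.9   81.2 -142.2]] (180, 180) [[ 11.8  11.6 -75.8]] (184, 180) [[ 18.3   7.1 -72.5]] 
(176, 182) [[  37.7   80.6 -136.5]] (180, 182) [[ 10.6  11.2 -69.7]] (184, 182) [[ 17.5   7.5 -67.2]] 
(176, 184) [[  37.6   82.5 -133.1]] (180, 184) [[  9.7  11.4 -64.2]] (184, 184) [[ 17.6   9.8 -63.7]] 
(176, 186) [[ 369.7  724.9 -766.7]] (180, 186) [[  8.6  11.4 -58.4]] (184, 186) [[ 16.9  10.5 -58.6]] 
(176, 188) [[  35.7   82.6 -122.7]] (180, 188) [[  7.4  11.1 -52.2]] (184, 188) [[ 16.5  11.6 -53.9]] 
(176, 190) [[ -2.1  12.  -46.1]] (180, 190) [[  6.   10.5 -45.7]] (184, 190) [[ 15.   10.7 -47.1]] 
(176, 192) [[-10.   -1.  -26.9]] (180, 192) [[ -0.2   0.3 -29.4]] (184, 192) [[ 12.1   6.9 -37.3]] 
(176, 194) [[ -8.8   3.3 -25.3]] (180, 194) [[  1.7   6.2 -29.4]] (184, 194) [[ 10.8   6.5 -31. ]] 
0.4572060589679496
```

The fingers closed above the heatsink: their tips sit at about tool z of -40, not 0. I'll open them and measure the tips again.

>>> carry_out:
  rows: "0 0 0 0 0 0; 0 0 0 0 0 0; 0 0 0 0 0 0; 0 0 0 0 0 0; 0 0 0 0 0 0; 0 0 0 0 0 0; 0 0 0 0 0 0; 0 0 0 0 0 0"
  gripper: 0.2

```text
time_s: 6.4
eef_pos: [514.8, -302.4, 15.8]
ee_rot: [0.786, 0.618, -0.0, -0.0]
ft_force: [0.3, -0.1, 0.2]
width: 54.6
gripper_force: 0.0
```

```bash
python3 - <<'E'
from h import *
s=telemetry.state();p=s["eef_pos"];Ro=R.from_quat(s["ee_rot"]);w=s["width"];print(w,p)
a,D=optics.grab_frame("wrist");b,E=optics.grab_frame("scene")
c=optics.calibration("wrist");H=np.array(c["hand_eye"])
v,u=np.nonzero(D>0);d=D[v,u];X=np.c_[(u-c["cx"])/c["fx"]*d,(v-c["cy"])/c["fy"]*d,d]@H[:3,:3].T+H[:3,3]
for nm,X in(("wrist",X),("scene",(lambda vu:Ro.inv().apply(depth("scene",np.c_[vu[1],vu[0]],E)-p))(np.nonzero(E>0)))):
  for sg in(1,-1):
    y=sg*X[:,1];k=(abs(X[:,0])<19)&(y>w/2-4)&(y<w/2+16)
    print(nm,sg,np.histogram(X[k,2],bins=np.arange(-100,20,6)))
cv2.imwrite("pics/b3.png",np.hstack([cv2.resize(b[120:250,120:250],(400,400)),cv2.resize(a[120:320,220:420],(400,400))]))
E
```

```text
54.611962850615726 [ 514.77904277 -302.3852764    15.83890929]
wrist 1 (array([102, 280, 210, 197, 182, 151, 133, 111, 105,  90,  67,   0,   0,
         0,   0,   0,   0, 521, 198]), array([-100,  -94,  -88,  -82,  -76,  -70,  -64,  -58,  -52,  -46,  -40,
        -34,  -28,  -22,  -16,  -10,   -4,    2,    8,   14]))
wrist -1 (array([100, 286, 199, 206, 177, 151, 135, 109, 104,  89,  70,   0,   0,
         0,   0,   0,   0, 673, 212]), array([-100,  -94,  -88,  -82,  -76,  -70,  -64,  -58,  -52,  -46,  -40,
        -34,  -28,  -22,  -16,  -10,   -4,    2,    8,   14]))
scene 1 (array([ 1,  3,  4,  2, 24, 35, 35, 33, 33, 29,  7,  0,  0,  0,  0,  0,  0,
       87, 30]), array([-100,  -94,  -88,  -82,  -76,  -70,  -64,  -58,  -52,  -46,  -40,
        -34,  -28,  -22,  -16,  -10,   -4,    2,    8,   14]))
scene -1 (array([12, 21, 11, 11, 13, 10, 13, 16, 17, 25, 16,  0,  0,  0,  0,  0,  0,
        0,  0]), array([-100,  -94,  -88,  -82,  -76,  -70,  -64,  -58,  -52,  -46,  -40,
        -34,  -28,  -22,  -16,  -10,   -4,    2,    8,   14]))
```

View pics/b3.png

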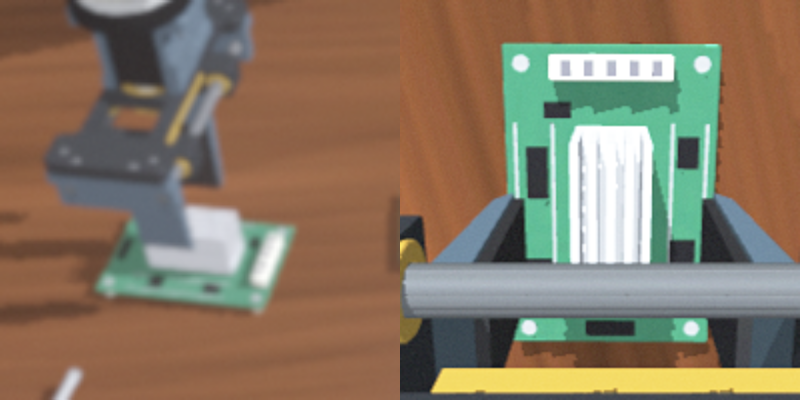

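Both cameras put the fingertips about 36 mm short of the reported TCP (tool z about -36), so the tips are now at z of about 52. I'll lower by 35 mm, watching the force, then close.

>>> carry_out:
  rows: "0 0 0.1 0 0 0; 0 0 0.2 0 0 0; 0 0 0.28 0 0 0; 0 0 0.32 0 0 0; 0 0 0.35 0 0 0; 0 0 0.35 0 0 0"

```text
time_s: 7.1
eef_pos: [514.6, -302.3, -19.6]
ee_rot: [0.786, 0.618, -0.0, -0.0]
ft_force: [0.2, 0.1, 0.2]
width: 54.4
gripper_force: 0.0
```

>>> carry_out:
  rows: "0 0 0 0 0 0; 0 0 0 0 0 0; 0 0 0 0 0 0; 0 0 0 0 0 0; 0 0 0 0 0 0; 0 0 0 0 0 0; 0 0 0 0 0 0; 0 0 0 0 0 0"
  gripper: -1
  force: 25

```text
time_s: 7.9
eef_pos: [514.9, -302.4, -19.0]
ee_rot: [0.786, 0.618, 0.0, 0.0]
ft_force: [-2.9, 1.9, 7.0]
width: 26.0
gripper_force: 25.0
```

Gripped: width 26.0 mm at 25 N. Next I plan the carry.

```bash
cat >> h.py <<'E'
S0=np.array([498.2,228.5,28.]);YAW=16.5
SM=(R.from_euler("z",YAW,degrees=True)*R.from_euler("y",-25,degrees=True))
OFF=np.array([1.6,0,-19.])   # board origin in tool axes
def goal(xyz): Rt=down(YAW,25);return S0+SM.apply(xyz)-Rt.apply(OFF),Rt
E
python3 - <<'E'
from h import *
s=telemetry.state();p=s["eef_pos"];Ro=R.from_quat(s["ee_rot"])
a=np.array([514.8,-302.4,71]);b=np.array([514.8,-302.4,140]);g,Rg=goal([48,0,60]);e=np.array([g[0],g[1],170])
print(g)
w=[(a,down(-13.6)),(b,down(-13.6))]+[(b+(e-b)*i/6,down(-13.6+30.1*i/6,25*max(0,i-3)/3)) for i in range(1,7)]+[(g,Rg)]
plan(p,Ro,w)
E
```

```text
[523.75193865 234.40011079  85.44429583]
[ 0.    -0.001 -0.9  ] [ 0.0001  0.     -0.0007] mm 90.0 deg 0.1
[ 0.    0.   -0.69] [0. 0. 0.] mm 69.0 deg 0.0
[ 0.873 -0.196 -0.05 ] [ 0.      0.     -0.0557] mm 90.0 deg 5.0
[ 0.887 -0.119 -0.05 ] [ 0.      0.     -0.0557] mm 90.0 deg 5.0
[ 0.894 -0.041 -0.05 ] [ 0.      0.     -0.0557] mm 90.0 deg 5.0
[ 0.894  0.038 -0.05 ] [-0.0925  0.0041 -0.0556] mm 90.0 deg 9.7
[ 0.887  0.122 -0.033] [-0.0925  0.0121 -0.0545] mm 90.0 deg 9.7
[0.874 0.199 0.007] [-0.0925  0.0198 -0.0521] mm 90.0 deg 9.7
[ 0.    -0.357  0.766] [ 0. -0.  0.] mm 85.0 deg 0.0
```

>>> carry_out:
  rows: "0 0 -0.1 0 0 0; 0 0 -0.3 0 0 0; 0 0 -0.55 0 0 0; 0 0 -0.8 0 0 0; 0 0 -0.9 0 0 0"

```text
time_s: 8.4
eef_pos: [515.7, -303.0, 73.3]
ee_rot: [0.786, 0.618, 0.0, 0.001]
ft_force: [0.6, -0.9, -1.8]
width: 25.7
gripper_force: 25.0
```

>>> carry_out:
  rows: "0 0 -0.25 0 0 0; 0 0 -0.5 0 0 0; 0 0 -0.69 0 0 0; 0 0 -0.69 0 0 0"

```text
time_s: 8.8
eef_pos: [515.9, -303.1, 141.9]
ee_rot: [0.786, 0.618, 0.001, 0.002]
ft_force: [0.0, 0.4, -2.9]
width: 26.1
gripper_force: 25.0
```

>>> carry_out:
  rows: "0.2 -0.05 -0.01 0 0 -0.01; 0.45 -0.1 -0.02 0 0 -0.03; 0.7 -0.15 -0.04 0 0 -0.045; 0.87 -0.2 -0.05 0 0 -0.0557"

```text
time_s: 9.2
eef_pos: [514.9, -210.8, 143.4]
ee_rot: [0.758, 0.653, -0.0, -0.001]
ft_force: [0.2, -0.4, -2.1]
width: 25.7
gripper_force: 25.0
```

>>> carry_out:
  rows: "0.3 -0.04 -0.02 0 0 -0.02; 0.6 -0.08 -0.03 0 0 -0.04; 0.89 -0.12 -0.05 0 0 -0.0557"

```text
time_s: 9.5
eef_pos: [516.5, -121.5, 148.8]
ee_rot: [0.729, 0.685, -0.0, -0.001]
ft_force: [0.2, -0.4, -2.1]
width: 26.1
gripper_force: 25.0
```

>>> carry_out:
  rows: "0.3 -0.01 -0.02 0 0 -0.02; 0.6 -0.03 -0.03 0 0 -0.04; 0.89 -0.04 -0.05 0 0 -0.0557"

```text
time_s: 9.8
eef_pos: [518.0, -32.5, 153.8]
ee_rot: [0.698, 0.716, -0.0, -0.001]
ft_force: [1.5, -0.1, -1.6]
width: 25.7
gripper_force: 25.0
```

>>> carry_out:
  rows: "0.3 0.01 -0.02 -0.03 0 -0.02; 0.6 0.03 -0.03 -0.06 0 -0.04; 0.89 0.04 -0.05 -0.0925 0.004 -0.0557"

```text
time_s: 10.1
eef_pos: [520.1, 56.5, 158.9]
ee_rot: [0.664, 0.744, 0.054, 0.049]
ft_force: [0.6, 0.7, -2.9]
width: 26.2
gripper_force: 25.0
```

>>> carry_out:
  rows: "0.3 0.04 -0.01 -0.03 0 -0.02; 0.6 0.08 -0.02 -0.06 0 -0.04; 0.89 0.12 -0.03 -0.0925 0.012 -0.0545"

```text
time_s: 10.4
eef_pos: [521.3, 146.3, 163.8]
ee_rot: [0.626, 0.766, 0.113, 0.092]
ft_force: [0.8, -0.5, -2.8]
width: 25.6
gripper_force: 25.0
```

>>> carry_out:
  rows: "0.3 0.06 0 -0.03 0 -0.02; 0.6 0.13 0 -0.06 0 -0.04; 0.87 0.2 0 -0.0925 0.02 -0.052; 0.87 0.2 0 -0.0925 0.02 -0.052; 0.87 0.2 0 -0.0925 0.02 -0.052"

```text
time_s: 10.9
eef_pos: [522.8, 233.7, 169.3]
ee_rot: [0.584, 0.782, 0.172, 0.129]
ft_force: [0.7, 0.6, -1.3]
width: 26.1
gripper_force: 25.0
```

```bash
python3 - <<'E'
from h import *
s=telemetry.state();p=s["eef_pos"];Ro=R.from_quat(s["ee_rot"]);print(s["time_s"],p,s["width"],s["gripper_force"],s["q"].round(2))
print("tool in slope euler",(down(YAW,25).inv()*Ro).as_rotvec(degrees=True))
plan(p,Ro,[goal([46,0,45]),goal([46,0,15])])
I,D=optics.grab_frame("wrist");c=optics.calibration("wrist");H=np.array(c["hand_eye"])
v,u=np.nonzero(D>0);d=D[v,u];X=np.c_[(u-c["cx"])/c["fx"]*d,(v-c["cy"])/c["fy"]*d,d]@H[:3,:3].T+H[:3,3]
hs=cv2.cvtColor(I,cv2.COLOR_BGR2HSV)[v,u];g=(hs[:,0]>50)&(hs[:,0]<95)&(hs[:,1]>60)&(abs(X[:,2]+28)<15)&(abs(X[:,0])<90)&(abs(X[:,1])<60)
G=X[g];A=np.c_[G[:,:2],np.ones(len(G))];print("board in tool",len(G),cv2.minAreaRect(G[:,:2].astype(np.float32)),np.linalg.lstsq(A,G[:,2],rcond=None)[0])
W=Ro.apply(X)+p;L=SM.inv().apply(W-S0);k=(abs(L[:,2])<8)&(L[:,0]>20)&(L[:,0]<140)&(abs(L[:,1])<95)
P=L[k];print("plate in slope",len(P),np.median(P[:,2]),np.linalg.lstsq(np.c_[P[:,:2],np.ones(len(P))],P[:,2],rcond=None)[0])
e=(abs(L[:,2])<5)&(abs(L[:,0]-75)<90)&(abs(L[:,1])<115);print("extents",L[e].min(0),L[e].max(0))
cv2.imwrite("pics/w4.png",I)
E
```

```text
10.9 [522.82250858 233.69828517 169.27443107] 26.146200887822488 24.99888449907303 [ 0.41  0.02  2.25 -0.12  0.44  0.21]
tool in slope euler [ 0.13690916 -0.01927099  0.0020932 ]
[ 0.004 -0.362  0.915] [-0.0015  0.0002 -0.    ] mm 98.0 deg 0.1
[-0.   0.   0.3] [0. 0. 0.] mm 30.0 deg 0.0
board in tool 6578 ((7.136054992675781, -1.0127983093261719), (79.9932632446289, 109.39739990234375), 89.61116790771484) [-8.81450716e-04 -4.17452943e-05 -2.78175027e+01]
plate in slope 4107 1.2313340029196462 [0.00114758 0.00255974 0.9484344 ]
extents [ -4.38969414 -40.20189567  -1.79452603] [146.46000068 101.46850811   4.98488748]
```

View pics/w4.png

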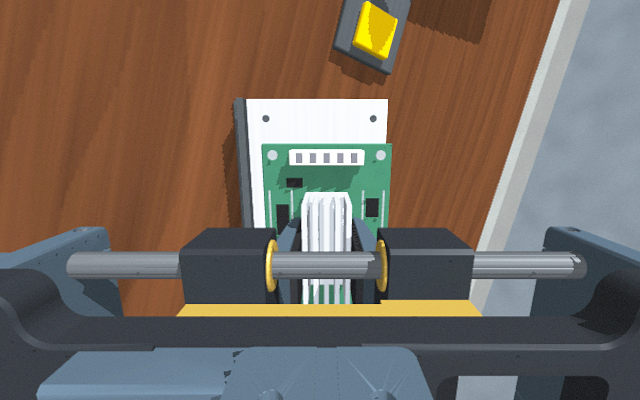

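The wrist view shows the board level over the plate, its edge parallel to the dark ledge at x of about 240 and its connector towards the plate's +y end. The grip offset is confirmed. Now I lower it.

>>> carry_out:
  rows: "0 -0.12 0.25 0 0 0; 0 -0.25 0.5 0 0 0; 0 -0.36 0.75 0 0 0; 0 -0.37 0.92 0 0 0; 0 -0.37 0.92 0 0 0"

```text
time_s: 11.45
eef_pos: [530.4, 237.5, 89.2]
ee_rot: [0.588, 0.784, 0.157, 0.124]
ft_force: [-0.0, -0.2, -2.0]
width: 26.2
gripper_force: 25.0
```

>>> carry_out:
  rows: "0 0 0.1 0 0 0; 0 0 0.2 0 0 0; 0 0 0.28 0 0 0; 0 0 0.34 0 0 0; 0 0 0.37 0 0 0; 0 0 0.37 0 0 0"

```text
time_s: 12.05
eef_pos: [545.7, 244.7, 69.8]
ee_rot: [0.59, 0.785, 0.146, 0.12]
ft_force: [-1.0, -0.1, -2.0]
width: 25.9
gripper_force: 25.0
```

```bash
python3 - <<'E'
from h import *
s=telemetry.state();p=s["eef_pos"];Ro=R.from_quat(s["ee_rot"]);print(s["time_s"],p,s["width"],"f slope",SM.inv().apply(s["ft_force"]))
print("board in slope",SM.inv().apply(p+Ro.apply(OFF)-S0))
I,D=optics.grab_frame("wrist");c=optics.calibration("wrist");H=np.array(c["hand_eye"])
v,u=np.nonzero(D>0);d=D[v,u];X=np.c_[(u-c["cx"])/c["fx"]*d,(v-c["cy"])/c["fy"]*d,d]@H[:3,:3].T+H[:3,3]
hs=cv2.cvtColor(I,cv2.COLOR_BGR2HSV)[v,u];t=X[:,2]+18.9
w=(hs[:,1]<50)&(hs[:,2]>150)&(X[:,0]>66)&(X[:,0]<110)&(abs(X[:,1])<90)&(t>-3)&(t<20);P=X[w]
print("plate below origin",len(P),np.median(P[:,2])+18.9,"tool y range",np.percentile(P[:,1],[0.5,99.5]))
g=(hs[:,0]>50)&(hs[:,0]<95)&(hs[:,1]>60)&(abs(X[:,2]+28)<8)&(X[:,0]>30)&(X[:,0]<70)&(abs(X[:,1])<60);print("board y range",X[g][:,1].min(),X[g][:,1].max())
dk=(hs[:,2]<110)&(hs[:,1]<80)&(X[:,0]>66)&(X[:,0]<100)&(X[:,1]<-30)&(X[:,1]>-75)&(t<12);print("ledge",len(X[dk]),np.percentile(X[dk],[5,50,95],axis=0))
E
```

```text
12.05 [545.74345605 244.67182484  69.78603074] 25.879106065514232 f slope [-1.75820846  0.20987021 -1.40249614]
board in slope [64.20921295  3.94283114 35.60254961]
  return _methods._mean(a, axis=axis, dtype=dtype,
  ret = ret.dtype.type(ret / rcount)
Traceback (most recent call last):
IndexError: index -1 is out of bounds for axis 0 with size 0
```

The arm didn't keep the tilt. That looks like joint 5 at its lower limit (0.31), so I'll check by fitting the arm's geometry from the recorded poses.

```bash
cat > ik.py <<'E'
from h import *
from scipy.optimize import least_squares
def lin(q2,q3,q5): # columns a1,d1,L1,L2,e,T ; rows r,z
    f=q2+q3;t=f+q5;return np.array([[1,0,np.sin(q2),np.sin(f),np.cos(f),np.sin(t)],[0,1,np.cos(q2),np.cos(f),-np.sin(f),np.cos(t)]])
E
python3 - <<'E'
from ik import *
s=telemetry.state();p=s["eef_pos"];Ro=R.from_quat(s["ee_rot"]);q=s["q"];print(q)
Z=Ro.as_matrix()[:,2];print("tool tilt",np.degrees(np.arccos(-Z[2])),"err",np.degrees((down(YAW,25).inv()*Ro).as_rotvec()))
o=[(.379397,1.734793,1.028466,np.hypot(260.63,649.2),177.19),(.457559,1.992443,.691611,np.hypot(514.787,302.384),15.83),(.10,2.11,.93,np.hypot(491.3,156.3),167)]
A=np.vstack([lin(*x[:3]) for x in o]);b=np.hstack([x[3:] for x in o])
# regularised toward a typical start
from scipy.optimize import lsq_linear
print(np.linalg.matrix_rank(A),np.linalg.svd(A)[1])
w=p-0*Z;print("goal tcp",goal([41,0,0])[0])
E
```

```text
[ 0.4156356   0.25995161  2.20693345 -0.21694485  0.30644884  0.32747851]
tool tilt 21.79189823965624 err [ 3.23010805 -1.02638389  0.06206518]
6 [3.43115696e+00 2.47274285e+00 2.18614237e-01 1.88049560e-01
 1.71900491e-01 3.00584975e-04]
goal tcp [541.98192189 239.80007784  28.10750078]
```

```bash
cat >> ik.py <<'E'
Rx=lambda ax,a:R.from_euler(ax,a)
def fk(q,g):
    a1,d1,L1,L2,e,T=g;r1=Rx("z",q[0]);r2=r1*Rx("y",q[1]);r3=r2*Rx("y",q[2]);rt=r3*Rx("z",q[3])*Rx("y",q[4])*Rx("z",q[5])
    return r1.apply([a1,0,d1])+r2.apply([0,0,L1])+r3.apply([e,0,L2])+rt.apply([0,0,T]),rt
D=[([1.15572,.379397,1.734793,0,1.028466,-.033294],[260.631,649.203,177.19],1),
([-.570136,.457559,1.992443,0,.691611,-.33173],[514.787,-302.384,15.83],1),
([-.35,.10,2.11,0,.93,-.28],[491.3,-156.3,167],.15),([.41,.02,2.25,-.12,.44,.21],[522.8,233.7,169.3],.15),
([.4156356,.25995161,2.20693345,-.21694485,.30644884,.32747851],[545.743,244.672,69.786],1)]
def fit():
    return least_squares(lambda g:np.hstack([w*(fk(q,g)[0]-p) for q,p,w in D]+[1e-3*(g-[0,400,600,550,0,350])]),[0,400,600,550,0,350])
E
python3 - <<'E'
from ik import *
f=fit();g=f.x;print(g.round(1),f.fun.round(1))
rt=fk(D[-1][0],g)[1];s=telemetry.state();C=rt.inv()*R.from_quat(s["ee_rot"]);print("last offset",C.as_rotvec(degrees=True))
lo=np.array([-2.77,-.74,0,-1.06,.33,-3.08]);hi=np.array([2.77,2.19,2.66,4.2,2.87,3.08])
def ik(p,Rt):
    best=None
    for q0 in([.41,.35,2.2,-.2,.4,.3],[.41,.35,2.2,-.9,.5,1.],[.41,.35,2.2,1.5,.5,-1.3],[.41,.35,2.2,3.,.5,-2.8]):
        h=least_squares(lambda q:np.r_[fk(q,g)[0]-p,300*((fk(q,g)[1]*C).inv()*Rt).as_rotvec()],q0,bounds=(lo,hi))
        if best is None or h.cost<best.cost:best=h
    return best
for y in(0,40,-40):
  for tilt in(25,22,19,16):
    for lean in(0,15,-15,25,-25):
      if lean and tilt<25: continue
      Rt=down(YAW,tilt)*R.from_euler("y",lean,degrees=True)
      B=S0+SM.apply([41,y,0]);G=np.array([1.6,0,-55.]);  # grip pt in tool
      p=B+down(YAW,tilt).apply([-1.6,0,19-55.])+Rt.apply([0,0,55.]) if lean else B-down(YAW,tilt).apply(OFF)
      h=ik(p,Rt);print(y,tilt,lean,"cost",round(h.cost,2),h.x.round(2))
E
```

```text
[ 38.7 308.6 475.6 581.2  26.1 250.4] [ 21.1  -9.9  -0.1 -10.2 -21.1   4.7   2.   -4.2  -0.5   2.3  -2.   -0.9
   5.3 -19.2  -4.3   0.   -0.1  -0.1   0.    0.   -0.1]
last offset [6.07560020e-07 4.03636766e-07 9.00000000e+01]
0 25 0 cost 626.81 [ 0.46  0.32  2.18 -0.32  0.33  0.48]
0 25 15 cost 117.35 [ 0.31  0.35  2.22  1.1   0.33 -1.06]
0 25 -15 cost 0.19 [ 0.54  0.37  2.2  -1.06  0.42  1.27]
0 25 25 cost 0.0 [ 0.27  0.38  2.23  1.35  0.45 -1.34]
0 25 -25 cost 56.79 [ 0.6   0.4   2.16 -1.06  0.62  1.31]
0 22 0 cost 254.99 [ 0.45  0.33  2.17 -0.23  0.33  0.37]
0 19 0 cost 44.09 [ 0.44  0.34  2.17 -0.16  0.33  0.3 ]
0 16 0 cost 0.0 [ 0.43  0.35  2.16 -0.12  0.35  0.25]
40 25 0 cost 469.61 [ 0.55  0.34  2.17 -0.46  0.33  0.69]
40 25 15 cost 284.65 [ 0.38  0.35  2.2   1.04  0.33 -0.94]
40 25 -15 cost 0.0 [ 0.62  0.38  2.18 -1.03  0.46  1.31]
40 25 25 cost 0.0 [ 0.36  0.38  2.22  1.4   0.41 -1.31]
40 25 -25 cost 8.67 [ 0.67  0.43  2.14 -1.06  0.65  1.38]
40 22 0 cost 178.69 [ 0.53  0.35  2.16 -0.33  0.33  0.54]
40 19 0 cost 20.73 [ 0.52  0.35  2.16 -0.24  0.33  0.45]
40 16 0 cost 0.0 [ 0.51  0.36  2.15 -0.17  0.36  0.37]
-40 25 0 cost 737.52 [ 0.37  0.31  2.18 -0.16  0.33  0.23]
-40 25 15 cost 20.01 [ 0.25  0.35  2.23  1.12  0.33 -1.14]
-40 25 -15 cost 4.92 [ 0.46  0.35  2.22 -1.06  0.38  1.2 ]
-40 25 25 cost 0.0 [ 0.19  0.38  2.22  1.29  0.5  -1.35]
-40 25 -25 cost 132.89 [ 0.52  0.38  2.17 -1.06  0.58  1.25]
-40 22 0 cost 308.54 [ 0.37  0.33  2.18 -0.11  0.33  0.18]
-40 19 0 cost 62.42 [ 0.36  0.34  2.18 -0.08  0.33  0.15]
-40 16 0 cost 0.0 [ 0.36  0.35  2.17 -0.06  0.34  0.12]
```

Confirmed: q5 is at its 0.31 limit, so the full 25° tilt can't be reached at this height, but about 18° can. I'll bring the board down at 18°, uphill feet touching first. Then I'll open the fingers in small steps so it settles the last 7° inside the loose grip.

```bash
cat >> h.py <<'E'
def goal2(xyz,t): Rt=down(YAW,t);return S0+SM.apply(xyz)-Rt.apply(OFF),Rt
def where():
    s=telemetry.state();p=s["eef_pos"];Ro=R.from_quat(s["ee_rot"])
    print("t",s["time_s"],"board in slope",SM.inv().apply(p+Ro.apply(OFF)-S0).round(1),"rot from slope",(down(YAW,25).inv()*Ro).as_rotvec(degrees=True).round(1),"f slope",SM.inv().apply(s["ft_force"]).round(1),"q",s["q"].round(3),s["width"])
    return p,Ro
E
python3 - <<'E'
from h import *
p,Ro=where();plan(p,Ro,[goal2([50,10,28],18),goal2([48,10,12],18)])
E
```

```text
t 12.1 board in slope [64.1  3.9 35.8] rot from slope [ 3.2 -1.   0.1] f slope [-1.  -0.3 -1.7] q [ 0.416  0.26   2.207 -0.217  0.306  0.327] 25.874220191181024
[ 0.065 -0.149  0.084] [ 0.0419  0.0113 -0.0014] mm 18.0 deg 3.9
[-0.    -0.     0.161] [0. 0. 0.] mm 16.0 deg 0.0
```

>>> carry_out:
  rows: "0.03 -0.07 0.04 0.02 0.006 0; 0.065 -0.15 0.085 0.042 0.011 0; 0.065 -0.15 0.085 0.042 0.011 0; 0.065 -0.15 0.085 0.042 0.011 0"

```text
time_s: 12.5
eef_pos: [533.8, 247.6, 56.7]
ee_rot: [0.592, 0.791, 0.126, 0.094]
ft_force: [0.8, -0.3, -1.6]
width: 26.0
gripper_force: 25.0
```

```bash
python3 - <<'E'
from h import *
p,Ro=where();plan(p,Ro,[goal2([50,10,14],18),goal2([48,10,8],18)])
E
```

```text
t 12.5 board in slope [50.2  9.9 28.1] rot from slope [ 6.9 -0.   0.1] f slope [-0.1 -0.5 -1.8] q [ 0.416  0.283  2.192 -0.116  0.355  0.232] 26.037115045932357
[0.002 0.014 0.14 ] [ 0.0007  0.0004 -0.0014] mm 14.0 deg 0.1
[ 0.    -0.013  0.062] [0. 0. 0.] mm 6.0 deg 0.0
```

>>> carry_out:
  rows: "0 0.01 0.05 0 0 0; 0 0.01 0.1 0 0 0; 0 0.01 0.14 0 0 0; 0 0 0.17 0 0 0; 0 0 0.19 0 0 0; 0 0 0.19 0 0 0"

```text
time_s: 13.1
eef_pos: [539.1, 249.3, 38.0]
ee_rot: [0.592, 0.791, 0.125, 0.094]
ft_force: [0.3, 0.4, -2.4]
width: 25.8
gripper_force: 25.0
```

```bash
python3 - <<'E'
from h import *
p,Ro=where();plan(p,Ro,[goal2([48,10,5],18)])
I,D=optics.grab_frame("wrist");c=optics.calibration("wrist");H=np.array(c["hand_eye"])
v,u=np.nonzero(D>0);d=D[v,u];X=np.c_[(u-c["cx"])/c["fx"]*d,(v-c["cy"])/c["fy"]*d,d]@H[:3,:3].T+H[:3,3];L=SM.inv().apply(Ro.apply(X)+p-S0)
k=(L[:,1]>78)&(L[:,1]<98)&(L[:,0]>25)&(L[:,0]<130)&(abs(L[:,2])<8);print("plate z near",k.sum(),np.median(L[k],0))
hs=cv2.cvtColor(I,cv2.COLOR_BGR2HSV)[v,u];g=(hs[:,0]>50)&(hs[:,0]<95)&(hs[:,1]>60)&(abs(X[:,2]+28)<8)&(X[:,0]>30)&(X[:,0]<70)&(abs(X[:,1])<60)
print("board low/high edges slope",L[g][L[g][:,0].argmin()],L[g][L[g][:,0].argmax()])
b=(L[:,1]>78)&(L[:,1]<98)&(abs(L[:,0])<20);h=L[b];
for x in range(-14,10,2):
    m=abs(h[:,0]-x)<1
    if m.any():print(x,np.median(h[m,2]).round(1),end="; ")
E
```

```text
t 13.1 board in slope [47.4  9.9  8.8] rot from slope [ 7.  -0.   0.1] f slope [-0.6  0.3 -2.4] q [ 0.414  0.327  2.182 -0.124  0.323  0.24 ] 25.780587280533087
[0.001 0.011 0.037] [-0.0003  0.0003 -0.0014] mm 4.0 deg 0.1
plate z near 5574 [80.35537185 88.1598037   1.27139648]
board low/high edges slope [ 7.56620524 45.19692555 21.38812463] [86.5072931  55.10325871 11.74985672]
-12 12.9; -10 13.2; -8 13.2; -6 13.3; -4 6.9; -2 1.0; 0 1.3; 2 1.1; 4 1.1; 6 1.2; 8 1.1;
```

>>> carry_out:
  rows: "0 -0.02 0 0 0 0; 0 -0.045 0.006 0 0 0; 0 -0.045 0.006 0 0 0; 0 -0.045 0.012 0 0 0; 0 -0.045 0.016 0 0 0"

```text
time_s: 13.65
eef_pos: [535.7, 248.3, 35.5]
ee_rot: [0.592, 0.791, 0.125, 0.094]
ft_force: [0.5, -0.5, -2.5]
width: 25.9
gripper_force: 25.0
```

>>> carry_out:
  rows: "0 0 0.005 0 0 0; 0 0 0.01 0 0 0; 0 0 0.01 0 0 0"

```text
time_s: 13.95
eef_pos: [535.9, 248.3, 34.4]
ee_rot: [0.592, 0.791, 0.125, 0.094]
ft_force: [-0.2, 0.4, -2.7]
width: 25.8
gripper_force: 25.0
```

```bash
python3 - <<'E'
from h import *
where()
E
```

```text
t 13.95 board in slope [42.9  9.9  7. ] rot from slope [ 7.  -0.   0.1] f slope [-1.2  0.4 -2.4] q [ 0.415  0.33   2.189 -0.129  0.313  0.246] 25.82831819414902
```

>>> carry_out:
  rows: "0 0 0 0.012 0 0; 0 0 0.008 0.012 0 0; 0 0 0.008 0.012 0 0"

```text
time_s: 14.25
eef_pos: [536.7, 248.7, 34.0]
ee_rot: [0.593, 0.792, 0.118, 0.088]
ft_force: [-1.6, 0.7, 2.2]
width: 25.9
gripper_force: 25.0
```

>>> carry_out:
  rows: "0 0 0.005 0 0 0; 0 0 0.008 0 0 0; 0 0 0.008 0 0 0"

```text
time_s: 14.55
eef_pos: [536.8, 248.7, 33.6]
ee_rot: [0.593, 0.792, 0.118, 0.088]
ft_force: [-6.1, -1.2, 11.3]
width: 26.1
gripper_force: 25.0
```

```bash
python3 - <<'E'
from h import *
where()
E
```

```text
t 14.55 board in slope [43.7 10.   5.8] rot from slope [ 8.  -0.   0.1] f slope [-0.9  0.6 12.8] q [ 0.413  0.336  2.177 -0.112  0.336  0.228] 26.07223040074916
```

Contact: about 13 N along the plate normal through the uphill feet. I'll back off a touch and open in small steps.

>>> carry_out:
  rows: "0 0 -0.005 0 0 0; 0 0 -0.005 0 0 0; 0 0 -0.005 0 0 0"
  force: 8

```text
time_s: 14.85
eef_pos: [536.4, 248.5, 33.6]
ee_rot: [0.593, 0.792, 0.118, 0.088]
ft_force: [-0.7, 0.3, 2.3]
width: 26.2
gripper_force: 8.0
```

>>> carry_out:
  rows: "0 0 0 0 0 0; 0 0 0 0 0 0; 0 0 0 0 0 0"
  gripper: -0.41

```text
time_s: 15.15
eef_pos: [535.9, 248.3, 33.2]
ee_rot: [0.593, 0.792, 0.118, 0.088]
ft_force: [-2.4, -0.8, -1.0]
width: 26.6
gripper_force: 0.8
```

>>> carry_out:
  rows: "0 0 0 0 0 0; 0 0 0 0 0 0"
  gripper: -0.39

```text
time_s: 15.35
eef_pos: [536.1, 248.4, 33.3]
ee_rot: [0.593, 0.792, 0.118, 0.088]
ft_force: [-0.5, -1.1, -1.5]
width: 28.3
gripper_force: 0.7
```

>>> carry_out:
  rows: "0 0 0 0 0 0; 0 0 0 0 0 0"
  gripper: -0.37

```text
time_s: 15.55
eef_pos: [536.2, 248.4, 33.4]
ee_rot: [0.593, 0.792, 0.118, 0.088]
ft_force: [-0.9, 0.6, -0.9]
width: 28.7
gripper_force: 0.7
```

>>> carry_out:
  rows: "0 0 0 0 0 0; 0 0 0 0 0 0"
  gripper: -0.35

```text
time_s: 15.75
eef_pos: [536.2, 248.5, 33.5]
ee_rot: [0.593, 0.792, 0.118, 0.088]
ft_force: [-1.7, 0.3, -1.1]
width: 29.6
gripper_force: 0.7
```

>>> carry_out:
  rows: "0 0 0 0 0 0; 0 0 0 0 0 0"
  gripper: -0.33

```text
time_s: 15.95
eef_pos: [536.2, 248.5, 33.5]
ee_rot: [0.593, 0.792, 0.118, 0.088]
ft_force: [-0.4, -0.6, -1.9]
width: 29.9
gripper_force: 0.7
```

>>> carry_out:
  rows: "0 0 0 0 0 0; 0 0 0 0 0 0"
  gripper: -0.3

```text
time_s: 16.15
eef_pos: [536.2, 248.5, 33.4]
ee_rot: [0.593, 0.792, 0.118, 0.088]
ft_force: [-1.1, 0.8, -1.6]
width: 32.3
gripper_force: 0.7
```

```bash
cat > chk.py <<'E'
from h import *
p,Ro=where()
I,D=optics.grab_frame("wrist");c=optics.calibration("wrist");H=np.array(c["hand_eye"])
v,u=np.nonzero(D>0);d=D[v,u];X=np.c_[(u-c["cx"])/c["fx"]*d,(v-c["cy"])/c["fy"]*d,d]@H[:3,:3].T+H[:3,3];L=SM.inv().apply(Ro.apply(X)+p-S0)
hs=cv2.cvtColor(I,cv2.COLOR_BGR2HSV)[v,u];g=(hs[:,0]>50)&(hs[:,0]<95)&(hs[:,1]>60)&(abs(L[:,2]-10)<22)&(L[:,0]>-10)&(L[:,0]<110)&(L[:,1]>25)&(L[:,1]<90)
G=L[g];k=np.linalg.lstsq(np.c_[G[:,:2],np.ones(len(G))],G[:,2],rcond=None)[0];print("board face plane deg",np.degrees(np.arctan(k[:2])).round(1),"z@40",(k@[40,10,1]).round(1),"min/max",G.min(0).round(1),G.max(0).round(1))
h=L[(L[:,1]>80)&(L[:,1]<98)&(L[:,0]<-1)&(L[:,0]>-7)&(L[:,2]<14)];print([(x,np.median(h[abs(h[:,0]-x)<.5,2]).round(1)) for x in(-6,-5,-4,-3,-2)])
cv2.imwrite("pics/wc.png",I)
E
python3 chk.py
```

```text
t 16.15 board in slope [43.1 10.   6. ] rot from slope [ 8.1 -0.   0.1] f slope [-1.5  1.1 -1.1] q [ 0.414  0.336  2.178 -0.112  0.337  0.228] 32.309448154738995
board face plane deg [-3.  -0.3] z@40 12.5 min/max [-2. 25.  0.] [82.3 70.4 30.9]
[(-6, np.float64(13.0)), (-5, np.float64(12.6)), (-4, np.float64(7.3)), (-3, np.float64(1.1)), (-2, np.float64(1.2))]
```

>>> carry_out:
  rows: "0 0 0 0 0 0; 0 0 0 0 0 0"
  gripper: -0.27

```text
time_s: 16.4
eef_pos: [536.2, 248.5, 33.5]
ee_rot: [0.593, 0.792, 0.118, 0.088]
ft_force: [-1.4, 0.2, -0.8]
width: 33.5
gripper_force: 0.7
```

>>> carry_out:
  rows: "0 0 0 0 0 0; 0 0 0 0 0 0"
  gripper: -0.24

```text
time_s: 16.6
eef_pos: [536.2, 248.5, 33.4]
ee_rot: [0.593, 0.792, 0.118, 0.088]
ft_force: [-1.1, -0.8, -1.1]
width: 34.6
gripper_force: 0.7
```

>>> carry_out:
  rows: "0 0 0 0 0 0; 0 0 0 0 0 0"
  gripper: -0.2

```text
time_s: 16.8
eef_pos: [536.5, 248.6, 33.6]
ee_rot: [0.593, 0.792, 0.118, 0.088]
ft_force: [0.1, -0.2, 0.1]
width: 36.4
gripper_force: 0.1
```

```bash
python3 chk.py
```

```text
t 16.8 board in slope [43.5 10.   6. ] rot from slope [ 8.  -0.   0.1] f slope [ 0.  -0.2  0. ] q [ 0.413  0.336  2.178 -0.112  0.337  0.228] 36.39818272550531
board face plane deg [ 0.1 -0.4] z@40 10.4 min/max [-3.7 25.   0.3] [82.1 70.5 28.9]
[(-6, np.float64(13.1)), (-5, np.float64(12.6)), (-4, np.float64(7.3)), (-3, np.float64(1.1)), (-2, np.float64(1.4))]
```

The board is flat on the plate (0.1°) with its low edge at the ledge. I'll open wider and retreat.

>>> carry_out:
  rows: "0 0 0 0 0 0; 0 0 0 0 0 0; 0 0 0 0 0 0; 0 0 0 0 0 0"
  gripper: 0.2

```text
time_s: 17.25
eef_pos: [536.3, 248.5, 33.5]
ee_rot: [0.593, 0.792, 0.118, 0.088]
ft_force: [-0.1, 0.8, 0.2]
width: 55.1
gripper_force: 0.0
```

>>> carry_out:
  rows: "0 0 -0.1 0 0 0; 0 0 -0.25 0 0 0; 0 0 -0.45 0 0 0; 0 0 -0.65 0 0 0; 0 0 -0.9 0 0 0; 0 0 -0.9 0 0 0; 0 0 -0.9 0 0 0"

```text
time_s: 17.95
eef_pos: [511.3, 241.2, 120.3]
ee_rot: [0.593, 0.792, 0.119, 0.088]
ft_force: [-0.6, 0.2, -0.2]
width: 54.8
gripper_force: 0.0
```

```bash
python3 chk.py; cat >t.py <<'E'
from h import *
t,_=optics.grab_frame("top");cv2.imwrite("pics/t9.png",t)
a=cv2.imread("pics/top0.png")
for n,sl in(("coil",np.s_[225:275,322:395]),("spool",np.s_[150:182,335:372])):print(n,np.abs(a[sl].astype(int)-t[sl]).mean())
E
python3 t.py
```

```text
t 17.95 board in slope [56.3 10.  95.7] rot from slope [ 8.  -0.   0.1] f slope [-0.6  0.4  0. ] q [ 0.42   0.135  2.21  -0.081  0.503  0.2  ] 54.76102963850718
board face plane deg [ 0.1 -0.1] z@40 10.2 min/max [-4.7 25.   7.9] [75.4 70.5 13.1]
[(-6, np.float64(13.4)), (-5, np.float64(12.9)), (-4, np.float64(7.2)), (-3, np.float64(1.2)), (-2, np.float64(1.2))]
coil 20.462648401826485
spool 4.843186936936937
```

View pics/wc.png

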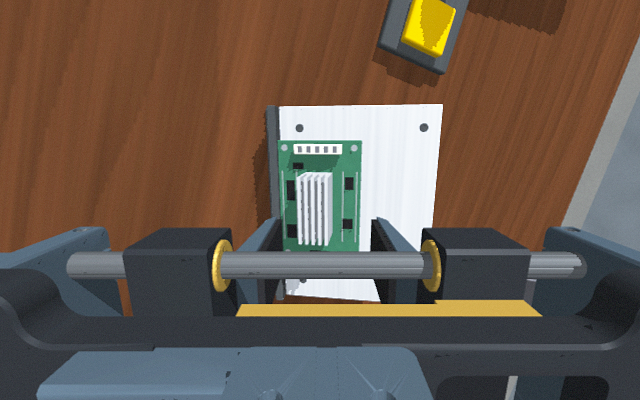

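The board lies flat with its long edge on the ledge, from (278,140) downward, and the gripper is clear. The arm carried the board 110 mm above the coil board, so the picture difference there is most likely the arm or its shadow. I'm handing in.

```bash
python3 -c "
from rig import r
print(r.finish_job())"
```

```text
the job is handed in; nothing more can be done
None
```

The job is handed in at about 18 s: the heatsink board was let go flat on the slope, within about 0.1° of the plate and its long edge against the ledge; no verdict came back, and I did not re-measure the coil board or the spool.

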